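# Hold a batten down in the drilling jig

## Task

Lay the longer of the two pine battens flat in the drilling jig, long side against the fence and end butted against the end stop under the raised hold-down lever, and let go of it. Then push the lever's rubber grip down until the lever is level, so that its spring foot presses on the batten and is squeezed to about half of its 12 mm travel, keep it there for at least two seconds and finish while still holding it so. Do not disturb the short batten, the glue bottle or the tape measure.

Things in the scene. Friction and masses are not known exactly. Their poses are not given: they have to be found in the camera images.
- jig: Drilling jig, fixed to the bench. Origin on the bench top under the spot the foot presses; x points from the lever's grip to its hinge, y along the fence to the end stop, z up. Plywood base 18 mm thick, x -40 to 160, y -195 to 75 mm. A batten fully home lies along y with its middle at x 0, y -85, z 30 mm. Hinge axis along y at x 110, z 95 mm, between steel cheeks (x 90 to 140, up to z 113 mm).
- fence_face (a point): Point of the aluminium fence's face at jig x 22.5, y 0, z 30 mm; jig axes. Fence 18 mm thick, 30 mm high above the base, in two pieces, jig y -35 to 35 and -185 to -125 mm; the 90 mm gap between them is room for a finger.
- stop_face (a point): Middle of the face of the aluminium end stop, at jig x 0, y 35, z 30 mm; jig axes. The stop is 45 mm wide (along jig x) and 30 mm high above the base.
- batten_mid (a point): Centre (half-way up) of the longer pine batten, 240 x 45 x 24 mm, about 0.15 kg, x along its length, z up. It starts flat on the bench beside the short one; either may be the one nearer the jig.
- offcut_mid (a point): Centre (half-way up) of the short pine batten, 160 x 45 x 24 mm, a bystander: leave it.
- holddown (a joint): Hinge angle of the lever, rad: 0 = raised, 0.55 rad above level, where its spring keeps it; 0.55 = level; stop at 0.67. Steel bar 20 mm wide, 14 mm thick, running from the hinge in jig -x at jig y 0, ending in a flat rubber grip 90 x 40 x 18 mm. Push on the grip: about 4 N at the start; when level 7 N, or 11 N with the foot half squeezed. Springs up when let go.
- holddown_pad (a point): Middle of the top face of the lever's rubber grip, the place to push: 245 mm from the hinge, 9 mm above the lever's centre line. It swings with the lever, about 231 mm above the bench when raised and 104 mm when level.
- foot (a joint): Squeeze of the spring foot, m: 0 = fully out, 0.012 = bottomed. Rubber ball of radius 14 mm on a sprung stem under the lever, 110 mm from the hinge; 4 N to start, then 1 N more per mm. With the batten home it touches at a lever angle of about 0.495 and is squeezed 6 mm when the lever is level. The stem's top rises above the bar as it is squeezed.
- foot_tip (a point): Lowest point of the spring foot's ball, 59 mm below the lever's centre line when fully out. With the lever raised it is about 100 mm above the bench, so the batten slides in under it from the jig's -y side.
- glue: White glue bottle, 60 mm diameter, 160 mm high, standing at the left; origin under its centre. Bystander.
- tape: Grey tape measure, 65 x 35 x 55 mm, standing at the left near the robot; origin under its centre. Bystander.
Not all that is in view belongs to the job. Leave any purple or yellow look-alike of the part that bears batten_mid alone.

How it is judged (in metres and radians):
On the way, in this order (a step that is already met when the one before it is completed fails the run):
1. the longer batten lies home against fence and end stop, let go, the lever still up (x of batten_mid in the frame of jig between -0.005 and 0.004 m and y of batten_mid in the frame of jig between -0.091 and -0.081 m and z of batten_mid in the frame of jig between 0.026 and 0.034 m and angle between the x axis of batten_mid and the y axis of jig, either way round below 0.045 rad and contact force between each of the arm, the fingers and batten below 0.3 N and value of joint holddown below 0.3 rad), for 0.2 s.
2. the lever holds the batten with the foot about half squeezed, for a second and a half (x of batten_mid in the frame of jig between -0.005 and 0.004 m and y of batten_mid in the frame of jig between -0.091 and -0.081 m and z of batten_mid in the frame of jig between 0.026 and 0.034 m and angle between the x axis of batten_mid and the y axis of jig, either way round below 0.045 rad and value of joint foot between 0.0025 and 0.0095 m and contact force between foot and batten above 4 N and contact force between any of the fingers, the arm and holddown above 3 N), for 1.5 s.
At the end, for the whole second after the job is handed in: Longer batten flat, within 5 mm of the fence, 6 mm of the end stop and 0.045 rad of square, not touched by the robot; foot on it with over 4 N, squeezed 2.5 to 9.5 mm; robot still pushing the lever with over 3 N, lever at rest (all of step 2 and contact force between each of the arm, the fingers and batten below 0.3 N and velocity of joint holddown between -0.05 and 0.05 rad/s); the arm keeps its last pose, push and grip.
It fails at once if a bystander is moved by more than 30 mm or the bottle tipped (distance of any of offcut_mid, glue, tape from where it was at the start of the episode above 0.03 m or angle between glue's own z axis and vertical above 0.3 rad).
It also fails if it takes over 58 s, if anything falls off the work surface, if the arm or the gripper's body presses on something with over 40 N, if the wrist force passes 120 N, or if a joint passes its speed limit or range.

## Robot

A 6-joint arm with a two-finger parallel gripper is mounted at the origin on the work surface. World frame = base frame: x ahead of the robot, y to its left, z up, the work surface at z = 0. Lengths are in mm, angles in rad, forces in N, time in s.
With the tool pointing down it reaches from about 350 to 975 mm from the base axis. Payload 7.1 kg.
Tool frame: the origin (TCP) lies at the very end of the fingers, on their centre line; the grasp point (between the pads) lies 19 mm behind it (ctrl.grasp_offset is the distance from the TCP to the grasp point, in mm); z points along the fingers, y is the line along which they close (so a half turn about z gives the same grasp; the last joint's range is limited). The gripper opens to 88 mm and grips with 3 to 60 N. Pads are 20 mm wide; open, the fingers measure 115 mm over their backs; the gripper's body (75 mm by 178 mm) begins 61 mm behind the grasp point.
Start: joints at [-1.172, 0.423, 1.63, -0, 1.089, -0.019], TCP at [253.609, -571.215, 198.275] pointing down, gripper open.
Joint ranges: [-3, 3], [-0.9, 2.11], [0.09, 2.58], [-1.31, 4.45], [0.11, 2.69], [-2.54, 2.54]. Speed limits (rad/s): [2.39, 2.39, 3.01, 3.14, 3.14, 3.14].

## Interface

Orientations are given as a rotation vector (axis times angle).
In Python, from workcell import ctrl, viewer, ticket, models gives the robot as it stands.
- The arm moves only by the tool play_rows, never from a script. Its arguments are lists of equal length, an entry for each row: "dp": the shift along the world's x, y, z in mm, a list of three; "yaw": the turn about the world's z in degrees. In form: {"dp": [[tx, ty, tz], ...], "yaw": [yaw, ...]}. A call has 1 to 8 rows; each row shifts and turns the commanded pose from where the row before left it; what a row does not reach is not made up. A row lasts 1/12 s, in which the tool goes at most 41.7 mm and 7.16 degrees, less where a joint would pass 70% of its speed; a pose out of reach is approached as far as the arm can. A call is refused whole if a number of a shift passes 41.7 or a number of a turn 7.16, either way. A call with a gripper value outside its range is refused whole. "gripper" is the closure, from 0 (fully open) to 1 (shut), set as the call begins (left out, the last holds). The fingers move at their own pace and stop on an object; the grip force is fixed at half the most. Time passes only in rows, so rows that do not move let the fingers close. It gives the time, the measured TCP pose, the force, the opening and the grip force at its end, in the units of the state.
- ctrl.get_obs(): the state, without advancing time (a new reading comes with each control period).
- viewer.get_image(name): name is "side" or "top"; returns a dict with "pixels" (384x512x3 uint8, red, green, blue), "range_z" (384x512 float32, mm along the optical axis (not along the pixel's ray), 0 where there is no reading), "fx", "fy", "cx", "cy" (pixels), "T" (4x4, takes a point from camera to world coordinates). Camera axes: x right, y up, looking along -z (the intrinsics and any distortion apply to the point x, -y, -z); pixel columns grow to the right and rows downward; lengths in mm; the calibration is good to about 2 mm. A picture is of the moment at which its call begins.
- ticket.close_job(): hands the job in; it is judged then, once.
Trained networks look in a picture, given as the dict that the camera call returned (one of the last four; its "shot" number tells which), for a name from the list of things; names that differ only in an ending like _2 or _b are one class to them, and where a whole thing is asked for, a point or a joint stands for the part that bears it (a point fixed in the world has none). Each returns a list of dicts, best first, with "conf" (0 to 1); they miss things now and then, are a little off and sometimes report something else, mostly with a low value. They report only what shows in the picture. A call takes as long as a camera call. They do not tell look-alikes from the thing itself.
- models.look_for(picture, name): "bbox" ([centre column, centre row, width, height] in pixels, round what is visible of it).
- models.landmark_of(picture, name): "location" ([column, row] in pixels: a listed point, or the origin of a listed thing).
The state is a dict: "t": time; "qpos": joint angles; "qvel": joint speeds; "joint_torque": joint torques, N m; "ee_pos": TCP position; "orientation": TCP orientation; "ft_force": force on the tool from outside, world axes, zero at the start; "moment": the same for the moment, N m; "width": finger opening in mm; "grasp_force": force on a finger pad.
Only numpy, scipy, OpenCV 4.12 (cv2) and the standard library are available. Lean on these libraries where they do the work, as an engineer would, in place of code of your own. Each camera call takes 0.05 s, during which the arm holds its last target. There are 200 camera calls.

## Working session

There is one attempt and no reset: what is moved stays moved. The work goes in short steps, Python scripts to look and compute and a tool call to move; the robot and the scene stay as the last step left them, time stands still between calls to the robot, and variables do not carry over. Pictures are saved under pics/ and viewed, at most 10 in all, crops included, and the job is handed in when it is done.

Besides the shell and the picture viewer there is one more tool, called after "Call:" in YAML: its name, and indented under it one key for each argument. play_rows: Moves the arm, as the interface text tells. Its arguments: {"type":"object","properties":{"dp":{"type":"array"},"yaw":{"type":"array"},"gripper":{"type":"number"}},"required":["dp","yaw"]}

```bash
mkdir -p pics
cat > h.py <<'E'
import numpy as np, cv2
from workcell import ctrl, viewer, ticket, models
def save(p,n): cv2.imwrite(f'pics/{n}.png',cv2.cvtColor(p['pixels'],cv2.COLOR_RGB2BGR))
def w(p,c,r,d=None,z=None):
    ray=np.array([(c-p['cx'])/p['fx'],-(r-p['cy'])/p['fy'],-1.0])
    T=np.array(p['T'])
    if z is not None:
        v=T[:3,:3]@ray; return T[:3,3]+v*(z-T[2,3])/v[2]
    if d is None:
        a=p['range_z'][int(r)-1:int(r)+2,int(c)-1:int(c)+2]; a=a[a>0]; d=np.median(a) if len(a) else np.nan
    return T[:3,:3]@(ray*d)+T[:3,3]
def proj(p,P):
    T=np.array(p['T']); q=T[:3,:3].T@(np.array(P)-T[:3,3])
    return p['cx']+p['fx']*q[0]/-q[2], p['cy']-p['fy']*q[1]/-q[2]
E
python3 - <<'E'
from h import *
for n in ('top','side'):
    p=viewer.get_image(n); save(p,n+'0')
    print(n,[k for k in p if k not in('pixels','range_z')],p['fx'],p['cx'],np.round(p['T'],3).tolist())
    for o in ('jig','fence_face','stop_face','batten_mid','offcut_mid','holddown_pad','foot_tip','glue','tape'):
        for d in models.landmark_of(p,o)[:3]:
            c,r=d['location']; print(o,round(d['conf'],2),np.round([c,r]),np.round(w(p,c,r)))
print(ctrl.get_obs())
E
```

```text
top ['fx', 'fy', 'cx', 'cy', 'T', 'shot'] 388.13175756377467 264.7125467852016 [[0.014, 0.997, -0.08, 483.959], [-0.999, 0.017, 0.037, 49.811], [0.038, 0.079, 0.996, 1128.817], [0.0, 0.0, 0.0, 1.0]]
jig 0.66 [215. 180.] [571. 137. 185.]
fence_face 0.43 [124. 188.] [554. 382.  94.]
stop_face 0.65 [202. 173.] [604. 185.  40.]
batten_mid 0.93 [340. 114.] [ 785. -208.   25.]
batten_mid 0.66 [348. 220.] [ 478. -231.   21.]
batten_mid 0.59 [288. 248.] [396. -60.  24.]
offcut_mid 0.57 [394. 225.] [ 465. -364.   23.]
holddown_pad 0.72 [215. 203.] [513. 130. 227.]
foot_tip 0.38 [215. 178.] [582. 142. 118.]
glue 0.69 [126. 184.] [563. 380.  92.]
side ['fx', 'fy', 'cx', 'cy', 'T', 'shot'] 403.7197109740516 258.01537252586763 [[-0.955, 0.191, -0.228, 261.311], [-0.297, -0.633, 0.715, 932.66], [-0.008, 0.751, 0.661, 1015.093], [0.0, 0.0, 0.0, 1.0]]
jig 0.97 [232. 257.] [596. 161.  16.]
jig 0.72 [259. 207.] [513. 130. 228.]
fence_face 0.57 [224. 252.] [620. 163.  35.]
stop_face 0.57 [226. 263.] [599. 207.  40.]
batten_mid 0.97 [299. 186.] [ 470. -235.   22.]
batten_mid 0.68 [217. 177.] [ 787. -197
[... 268 characters left out ...]
{'t': 1.0, 'qpos': array([-1.17201491e+00,  4.23088737e-01,  1.62991720e+00,  3.16198850e-05,
        1.08864765e+00, -1.89886993e-02]), 'qvel': array([-8.75229434e-04,  7.70861681e-04,  4.20155776e-04, -5.13227730e-04,
        8.00437870e-06, -7.53804537e-05]), 'joint_torque': array([-9.22531908e-04, -5.44585133e+01, -2.74044979e+01,  6.44825469e-02,
        1.69062708e-02,  2.34509048e-05]), 'ee_pos': array([ 253.5994508 , -571.19199394,  198.27533046]), 'orientation': array([-3.07324407e+00, -6.51433902e-01, -2.51477404e-05]), 'ft_force': array([-0.40121904, -0.07321561, -0.55360836]), 'moment': array([-0.03292149, -0.02757719, -0.00389078]), 'grasp_force': 0.0, 'width': 88.0900536637251}
```

View pics/top0.png

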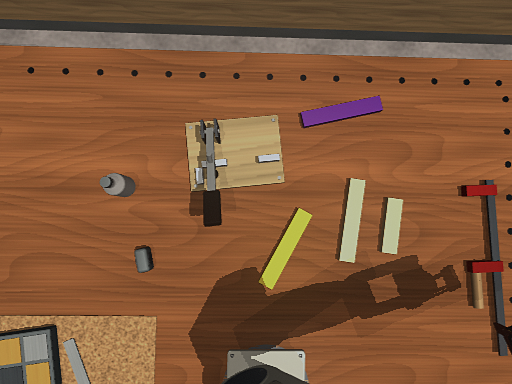

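View pics/side0.png

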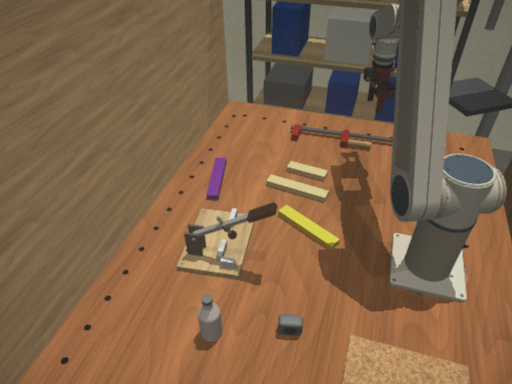

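The top view shows the pine candidates at (351,220), the longer, and (392,225), the shorter. The look-alikes are yellow at (287,248) and purple at (341,111). I choose (351,220) and check it in a close crop. The jig is at (235,153), with the lever grip towards the robot.

```bash
cat >> h.py <<'E'
def cloud(p):
    h,wd=p['range_z'].shape; c,r=np.meshgrid(np.arange(wd),np.arange(h)); d=p['range_z']
    P=np.stack([(c-p['cx'])/p['fx']*d,-(r-p['cy'])/p['fy']*d,-d],-1); T=np.array(p['T'])
    return P@T[:3,:3].T+T[:3,3]
def rect(X):
    (cx,cy),(a,b),an=cv2.minAreaRect(X[:,:2].astype(np.float32)); 
    if a<b: a,b,an=b,a,an+90
    return np.round([cx,cy,a,b,(an+90)%180-90],1)
E
python3 - <<'E'
from h import *
p=viewer.get_image('top')
im=p['pixels']; cv2.imwrite('pics/crop.png',cv2.cvtColor(cv2.resize(im[90:300,170:430],None,fx=3,fy=2.8,interpolation=cv2.INTER_CUBIC),cv2.COLOR_RGB2BGR)[:600,:800])
hsv=cv2.cvtColor(im,cv2.COLOR_RGB2HSV)
print(hsv[220,351],hsv[225,392],hsv[180,240],hsv[248,287],hsv[158,268])
for n in('top','side'):
    p=viewer.get_image(n); C=cloud(p); z=C[...,2]; hsv=cv2.cvtColor(p['pixels'],cv2.COLOR_RGB2HSV)
    # battens by height
    m=((z>14)&(z<33)&(C[...,0]>300)&(C[...,0]<900)&(C[...,1]>-450)&(C[...,1]<20)&(p['range_z']>0)).astype(np.uint8)
    k,l,s,ce=cv2.connectedComponentsWithStats(m)
    for i in range(1,k):
        if s[i,4]>60: print(n,s[i,:5],rect(C[l==i]),'z',np.median(z[l==i]),'hsv',np.median(hsv[l==i],0))
    m=((z>10)&(z<26)&(C[...,0]>450)&(C[...,0]<800)&(C[...,1]>-80)&(C[...,1]<300)).astype(np.uint8)
    k,l,s,ce=cv2.connectedComponentsWithStats(m)
    i=1+np.argmax(s[1:,4]); print('base',rect(C[l==i]),np.median(z[l==i]))
    m=((z>36)&(z<55)&(C[...,0]>450)&(C[...,0]<800)&(C[...,1]>-80)&(C[...,1]<300)).astype(np.uint8)
    k,l,s,ce=cv2.connectedComponentsWithStats(m)
    for i in range(1,k):
        if s[i,4]>15: print('metal',s[i],rect(C[l==i]),np.median(z[l==i]))
E
```

```text
[ 32  49 193] [ 33  54 194] [ 20 106 168] [ 31 162 192] [106  14 201]
top [ 300   96   83   31 1257] [ 796.  -213.3  240.2   45.5  -76.5] z 23.16623863406585 hsv [140. 158. 138.]
top [ 261  115   24   70 1105] [679.2  -2.8 199.6  67.3   6.5] z 17.13147654143245 hsv [ 19. 105. 183.]
top [ 338  178   27   85 1347] [ 478.6 -242.2  239.5   46.8   -8.2] z 22.69873700410926 hsv [ 33.  50. 194.]
top [381 197  22  58 911] [ 463.8 -357.5  159.5   47.    -7.5] z 22.655896280248726 hsv [ 33.  54. 194.]
top [ 260  208   52   75 1302] [397.3 -51.8 237.2  45.7 -28.3] z 22.458342363186034 hsv [ 31. 162. 193.]
base [672.4  61.9 201.  197.5   6.5] 16.836225187187438
metal [258 154  22   8 146] [ 6.503e+02  1.000e-01  6.020e+01  1.820e+01 -8.310e+01] 47.12939170242146
metal [215 159  12   7  78] [634.4 134.6  31.1  17.7 -87.6] 46.85976840324747
metal [195 161  11  23 143] [605.9 192.8  64.4  26.8  -6.5] 46.41007677590005
side [207 157  20  41 475] [ 794.4 -207.6  244.5   46.   -76.4] z 23.806920557627564 hsv [143. 130. 144.]
side [287 160  41  18 337] [ 462.5 -355.7  160.    56.1   -6.6] z 22.58889316400348 hsv [ 24.  83. 213.]
side [267 174  62  26 577] [ 477.  -237.8  239.1   56.5   -7.6] z 22.89676184607106 hsv [ 24.  83. 213.]
side [279 204  56  42 702] [398.5 -49.8 234.2  51.3 -28.9] z 23.35481960503654 hsv [ 28. 161. 214.]
side [199 208  32  13 255] [723.7  -4.5 109.1  52.4   8.2] z 18.3024465465121 hsv [ 19.  97. 199.]
side [239 221  15   7  61] [600.1   7.3  47.1  28.3   7. ] z 17.554370880613533 hsv [ 19.  96. 180.]
base [664.  115.3 246.1 200.1 -83.7] 18.19693075011611
metal [229 208   9  11  64] [649.1   1.8  56.8  18.8 -83. ] 48.033847923034955
metal [202 239   4   5  16] [697.5 149.5  13.7   4.5  -8.7] 44.53722826593139
metal [216 239  20  26 222] [617.3 174.4 107.3  50.9 -50.4] 47.44666504619164
metal [187 246  16   7  65] [711.5 188.3  50.8   8.2   8.5] 45.01254598695539
```

View pics/crop.png

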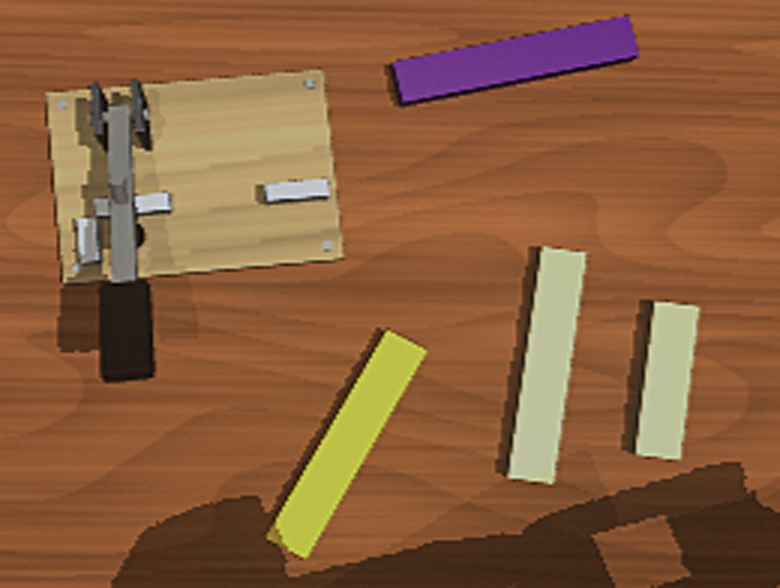

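The crop confirms the long pine batten at crop (547,365), 240 mm long. The short one is at crop (667,380). Next I refine the jig pose.

Run:
```python
from h import *
for n in('top','side'):
    p=viewer.get_image(n); C=cloud(p).reshape(-1,3); hsv=cv2.cvtColor(p['pixels'],cv2.COLOR_RGB2HSV).reshape(-1,3)
    for yaw in (6.0,6.7,7.4):
        a=np.radians(yaw); ex=np.array([np.cos(a),np.sin(a)]); ey=np.array([-ex[1],ex[0]])
        O=np.array([600,151]); u=(C[:,:2]-O)@ex; v=(C[:,:2]-O)@ey; z=C[:,2]
        b=(abs(z-18)<5)&(u>-60)&(u<180)&(v>-215)&(v<95)
        # edges: extents per strip
        def ext(q,s,lo,hi,f):
            o=[]
            for k in np.arange(lo,hi,6):
                t=b&(s>=k)&(s<k+6)
                if t.sum()>3:o.append((k,f(q[t])))
            o=np.array(o); return np.round([np.median(o[:,1]),np.degrees(np.polyfit(o[:,0],o[:,1],1)[0])],1)
        print(n,yaw,'umin(-40)',ext(u,v,-180,-60,np.min),'umax(160)',ext(u,v,-180,-60,np.max),'vmin(-195)',ext(v,u,-30,150,np.min),'vmax(75)',ext(v,u,60 if n=='top' else -30,150,np.max))
        if yaw==6.7:
            m=(z>42)&(z<52)
            f=m&(v<-100)&(v>-210)&(u>0)&(u<60); print('fence far u(22.5..40.5)',np.percentile(u[f],[1,50,99]),'v(-185..-125)',np.percentile(v[f],[1,50,99]))
            f=m&(v<-14)&(v>-60)&(u>0)&(u<60); print('fence near u',np.percentile(u[f],[1,50,99]),'v min -35',np.percentile(v[f],[1,99]))
            f=m&(v<70)&(v>25)&(u>-40)&(u<18); print('stop u(-22..22)',np.percentile(u[f],[1,50,99]),'v 35..53',np.percentile(v[f],[1,50,99]))
            f=(z>150)&(z<260)&(abs(v)<60)&(u<0)&(u>-150); print('grip v',np.percentile(v[f],[1,50,99]),'u',np.percentile(u[f],[1,99]))
```

```text
top 6.0 umin(-40) [-36.5  -0.6] umax(160) [160.9  -0.8] vmin(-195) [-193.6    0.6] vmax(75) [73.7  0.8]
top 6.7 umin(-40) [-37.8   0.1] umax(160) [159.5  -0.3] vmin(-195) [-194.2   -0.2] vmax(75) [72.5  0.2]
fence far u(22.5..40.5) [23.10337389 32.13837612 41.30166106] v(-185..-125) [-184.99481399 -156.43363665 -126.14946197]
fence near u [23.58513747 31.74004909 41.4112474 ] v min -35 [-35.53748714 -14.1252804 ]
stop u(-22..22) [-20.9324766   -1.78793923  16.70626777] v 35..53 [34.03767156 42.81678193 52.1926159 ]
grip v [-20.19089523  -1.23314369  18.53744488] u [-137.71180271   -3.08863754]
top 7.4 umin(-40) [-39.4   0.8] umax(160) [158.2   0.6] vmin(-195) [-195.2   -0.9] vmax(75) [71.7 -0.5]
side 6.0 umin(-40) [-37.  -26.6] umax(160) [157.9 -39.9] vmin(-195) [-188.  -14.] vmax(75) [78.7  0.8]
side 6.7 umin(-40) [-38.6 -26.5] umax(160) [154.6 -39.8] vmin(-195) [-189.8  -14. ] vmax(75) [77.7  0. ]
fence far u(22.5..40.5) [22.26842842 31.24156615 40.3103864 ] v(-185..-125) [-182.94083354 -155.59757054 -128.56185066]
fence near u [22.66858446 31.25526567 40.2118001 ] v min -35 [-32.69880418 -14.23373267]
stop u(-22..22) [-22.2358132   -1.26840839  16.65110305] v 35..53 [36.90542306 48.61814493 57.52535589]
grip v [-17.48703626  11.09010165  23.79970208] u [-138.7717283    -2.64747675]
side 7.4 umin(-40) [-39.6 -26.3] umax(160) [153.9 -41.9] vmin(-195) [-190.5  -15.6] vmax(75) [77.4 -0.6]
```

Call:
play_rows:
  dp:
    - [10,15,0]
    - [20,28,-5]
    - [20,28,-10]
    - [20,28,-10]
    - [20,28,-10]
    - [20,28,-10]
    - [20,28,-10]
    - [20,28,-10]
  yaw: [-4,-4,-4,-4,-4,-4,-4,-4]
  gripper: 0

```text
t: 1.92
ee_pos: [404.4, -358.9, 133.0]
orientation: [3.133, -0.227, 0.001]
ft_force: [0.9, -1.6, 0.2]
width: 87.8
grasp_force: 0.0
```

Call:
play_rows:
  dp:
    - [18,29,-5]
    - [18,29,-10]
    - [18,29,-15]
    - [15,22,-20]
    - [5,9,-20]
    - [0,0,-20]
    - [0,0,-20]
    - [0,0,-15]
  yaw: [0,0,0,0,0,0,0,0]

```text
t: 2.58
ee_pos: [477.5, -241.5, 6.9]
orientation: [-3.134, 0.219, 0.001]
ft_force: [-0.5, -0.5, 1.5]
width: 87.6
grasp_force: 0.0
```

Call:
play_rows:
  dp:
    - [0,0,-5]
    - [0,0,0]
    - [0,0,0]
    - [0,0,0]
    - [0,0,0]
    - [0,0,0]
    - [0,0,0]
    - [0,0,0]
  yaw: [0,0,0,0,0,0,0,0]
  gripper: 0.8

```text
t: 3.25
ee_pos: [477.8, -242.4, 3.7]
orientation: [3.134, -0.221, 0.001]
ft_force: [0.3, 0.2, 0.1]
width: 37.9
grasp_force: 0.0
```

Call:
play_rows:
  dp:
    - [0,0,0]
    - [0,0,0]
  yaw: [0,0]

```text
t: 3.42
ee_pos: [477.7, -242.3, 3.4]
orientation: [3.134, -0.221, 0.0]
ft_force: [0.2, -0.2, -0.3]
width: 24.2
grasp_force: 0.0
```

Run:
```python
from h import *
p=viewer.get_image('side'); s=viewer.get_image('top')
a=cv2.resize(p['pixels'][120:240,220:380],None,fx=5,fy=5); cv2.imwrite('pics/g1.png',cv2.cvtColor(a,cv2.COLOR_RGB2BGR))
o=ctrl.get_obs(); print(o['width'],o['grasp_force'],o['ft_force'],o['ee_pos'])
```

```text
18.70605630881768 0.0 [-0.04184392  0.05797357 -0.19847838] [ 477.61271963 -242.20747858    3.30021465]
```

View pics/g1.png

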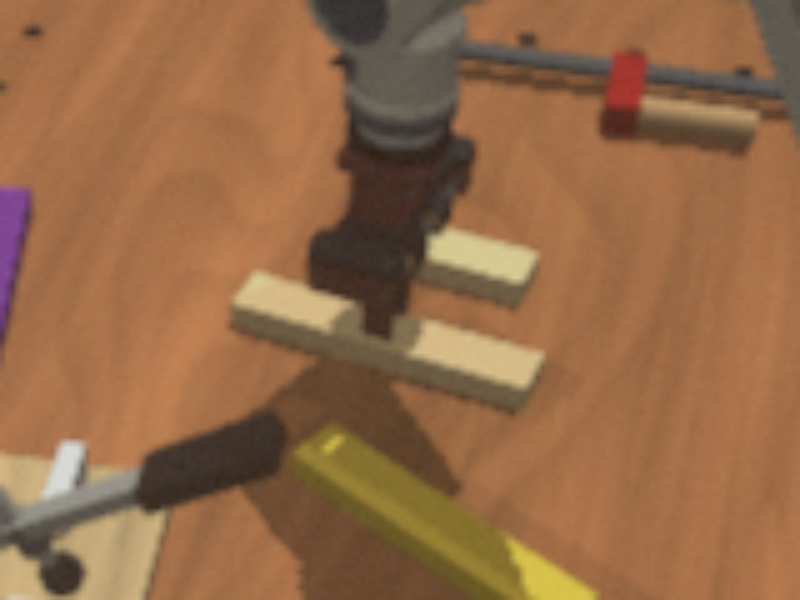

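Run:
```python
from h import *
for n in('side','top'):
    p=viewer.get_image(n); C=cloud(p)
    print(n,'tcp px',proj(p,[477.6,-242.2,3.3]))
    z=C[...,2]
    m=(abs(z-24)<6)&(C[...,0]>300)&(C[...,0]<640)&(C[...,1]>-320)&(C[...,1]<-150)
    print(rect(C[m]),m.sum())
    if n=='side':
        for r in range(166,192,3): print(r,[tuple(np.round(C[r,c]).astype(int)) for c in (288,292,296,300,304)])
o=ctrl.get_obs(); print(o['width'],o['grasp_force'],o['qpos'])
```

```text
side tcp px (np.float64(296.84753018876), np.float64(188.38717252250035))
[ 477.3 -238.6  239.9   52.5   -7.9] 484
166 [(np.int64(503), np.int64(-179), np.int64(152)), (np.int64(492), np.int64(-195), np.int64(143)), (np.int64(477), np.int64(-192), np.int64(148)), (np.int64(463), np.int64(-193), np.int64(150)), (np.int64(454), np.int64(-221), np.int64(132))]
169 [(np.int64(499), np.int64(-162), np.int64(152)), (np.int64(487), np.int64(-170), np.int64(149)), (np.int64(474), np.int64(-177), np.int64(147)), (np.int64(458), np.int64(-170), np.int64(155)), (np.int64(450), np.int64(-206), np.int64(130))]
172 [(np.int64(497), np.int64(-155), np.int64(145)), (np.int64(483), np.int64(-157), np.int64(146)), (np.int64(469), np.int64(-158), np.int64(149)), (np.int64(456), np.int64(-162), np.int64(148)), (np.int64(450), np.int64(-209), np.int64(115))]
175 [(np.int64(498), np.int64(-163), np.int64(125)), (np.int64(482), np.int64(-156), np.int64(134)), (np.int64(467), np.int64(-147), np.int64(144)), (np.int64(459), np.int64(-181), np.int64(120)), (np.int64(470), np.int64(-339), np.int64(-3))]
178 [(
[... 731 characters left out ...]
508), np.int64(-222), np.int64(20)), (np.int64(493), np.int64(-225), np.int64(21)), (np.int64(478), np.int64(-227), np.int64(22)), (np.int64(464), np.int64(-229), np.int64(24)), (np.int64(449), np.int64(-234), np.int64(24))]
190 [(np.int64(508), np.int64(-221), np.int64(5)), (np.int64(491), np.int64(-218), np.int64(12)), (np.int64(476), np.int64(-218), np.int64(16)), (np.int64(460), np.int64(-216), np.int64(21)), (np.int64(445), np.int64(-216), np.int64(24))]
top tcp px (np.float64(350.0809163911039), np.float64(219.85046422501796))
[ 478.9 -241.6  239.9   45.2   -8.3] 864
17.48680645741485 0.0 [-4.91591200e-01  5.99219396e-01  1.92435620e+00  2.88216471e-05
  6.18091571e-01  1.21990350e+00]
```

The fingers closed with no contact, and the gripper body shows about 24 mm higher than the stated geometry. I will open, lift and measure where the finger ends really are.

Call:
play_rows:
  dp:
    - [0,0,15]
    - [0,0,25]
    - [0,0,25]
    - [0,0,15]
    - [0,0,0]
    - [0,0,0]
    - [0,0,0]
    - [0,0,0]
  yaw: [0,0,0,0,0,0,0,0]
  gripper: 0.8

```text
t: 4.28
ee_pos: [476.8, -241.7, 82.1]
orientation: [-3.133, 0.221, 0.003]
ft_force: [-0.6, -0.7, -0.1]
width: 18.0
grasp_force: 0.0
```

Run:
```python
from h import *
p=viewer.get_image('side'); C=cloud(p); o=ctrl.get_obs(); e=o['ee_pos']; print(e,o['width'],o['grasp_force'])
c,r=proj(p,e); print('tcp px',c,r)
a=p['pixels'][110:230,220:380].copy(); a=cv2.resize(a,None,fx=5,fy=5,interpolation=cv2.INTER_CUBIC)
cv2.circle(a,(int((c-220+.5)*5),int((r-110+.5)*5)),5,(255,0,0),1); cv2.imwrite('pics/g2.png',cv2.cvtColor(a,cv2.COLOR_RGB2BGR))
m=(abs(C[...,0]-e[0])<40)&(abs(C[...,1]-e[1])<40)&(C[...,2]>35)&(C[...,2]<300)
X=C[m]; print(len(X), X[np.argsort(X[:,2])][:12].round())
```

```text
[ 476.75664376 -241.77944635   82.03113317] 17.745102375803558 0.0
tcp px 298.22416030700083 172.4287967299085
434 [[ 470. -252.  106.]
 [ 466. -252.  107.]
 [ 487. -227.  107.]
 [ 471. -224.  108.]
 [ 468. -225.  108.]
 [ 467. -255.  109.]
 [ 464. -256.  109.]
 [ 474. -220.  110.]
 [ 468. -227.  111.]
 [ 482. -223.  111.]
 [ 491. -226.  112.]
 [ 470. -250.  112.]]
```

View pics/g2.png

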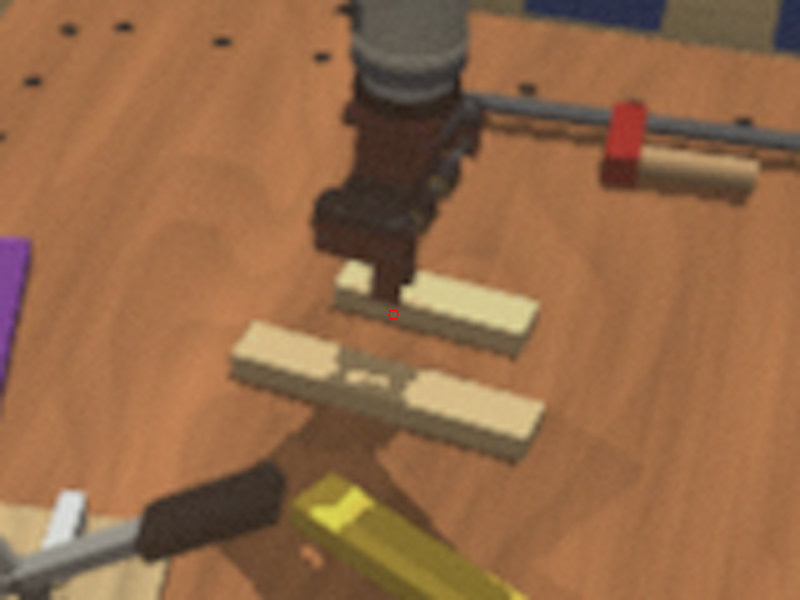

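The red TCP mark sits below the visible finger ends (g2 around (395,300)). The real fingertips are about 23 mm above the reported TCP, so I will go correspondingly lower and watch the force.

Call:
play_rows:
  dp:
    - [0,0,0]
    - [0,0,0]
    - [0,0,0]
    - [0,0,0]
    - [0,0,0]
    - [0,0,0]
    - [0,0,-20]
    - [0,0,-20]
  yaw: [0,0,0,0,0,0,0,0]
  gripper: 0

```text
t: 5.0
ee_pos: [478.9, -242.9, 44.0]
orientation: [3.132, -0.221, 0.005]
ft_force: [-0.4, 0.0, 0.4]
width: 67.6
grasp_force: 0.0
```

Call:
play_rows:
  dp:
    - [0,0,-20]
    - [0,0,-20]
    - [0,0,-10]
    - [0,0,-4]
    - [0,0,-2]
    - [0,0,0]
  yaw: [0,0,0,0,0,0]

```text
t: 5.5
ee_pos: [477.9, -242.4, -12.5]
orientation: [3.134, -0.221, 0.0]
ft_force: [0.9, -0.0, 0.2]
width: 87.7
grasp_force: 0.0
```

Call:
play_rows:
  dp:
    - [0,0,-3]
    - [0,0,0]
    - [0,0,-2]
    - [0,0,0]
  yaw: [0,0,0,0]

```text
t: 5.83
ee_pos: [477.8, -242.3, -17.5]
orientation: [3.134, -0.221, 0.001]
ft_force: [-0.4, -0.0, 0.1]
width: 87.7
grasp_force: 0.0
```

Call:
play_rows:
  dp:
    - [0,0,0]
    - [0,0,0]
    - [0,0,0]
    - [0,0,0]
    - [0,0,0]
    - [0,0,0]
    - [0,0,0]
    - [0,0,0]
  yaw: [0,0,0,0,0,0,0,0]
  gripper: 0.8

```text
t: 6.5
ee_pos: [477.6, -242.2, -17.7]
orientation: [-3.134, 0.221, 0.0]
ft_force: [-1.0, -0.3, 0.3]
width: 44.8
grasp_force: 30.0
```

Call:
play_rows:
  dp:
    - [0,0,10]
    - [0,0,20]
    - [0,0,20]
    - [0,0,15]
    - [8,15,0]
    - [8,15,0]
    - [8,15,0]
    - [8,15,0]
  yaw: [0,0,0,0,5,7,7,7]

```text
t: 7.17
ee_pos: [509.9, -181.7, 48.1]
orientation: [3.102, 0.498, 0.001]
ft_force: [0.6, -0.0, -0.3]
width: 44.7
grasp_force: 30.0
```

Call:
play_rows:
  dp:
    - [8,15,0]
    - [8,15,0]
    - [8,15,0]
    - [8,15,0]
    - [8,15,0]
    - [9,15,0]
    - [9,15,0]
    - [9,15,0]
  yaw: [7,7,7,7,7,7,7,7]

```text
t: 7.83
ee_pos: [576.8, -61.4, 47.9]
orientation: [-2.504, -1.897, 0.0]
ft_force: [-1.2, 0.1, -1.0]
width: 44.7
grasp_force: 30.0
```

Call:
play_rows:
  dp:
    - [9,15,0]
    - [9,15,0]
    - [9,15,0]
    - [5,9,0]
    - [0,0,0]
    - [0,0,0]
  yaw: [7,7,5,3.8,0,0]

```text
t: 8.33
ee_pos: [608.5, -8.0, 47.6]
orientation: [2.088, 2.347, -0.0]
ft_force: [-0.4, -0.9, -0.7]
width: 44.6
grasp_force: 30.0
```

Run:
```python
from h import *
o=ctrl.get_obs(); print(o['ee_pos'],o['orientation'],o['width'],o['grasp_force'],o['qpos'])
for n in('top','side'):
    p=viewer.get_image(n); C=cloud(p); hsv=cv2.cvtColor(p['pixels'],cv2.COLOR_RGB2HSV)
    z=C[...,2]; m=(z>60)&(z<96)&(abs(C[...,0]-609)<90)&(abs(C[...,1]+9)<140)&(hsv[...,2]>90)&(hsv[...,1]>25)
    print(n,rect(C[m]),m.sum(),np.median(z[m])); save(p,'c'+n)
```

```text
[608.45077261  -7.958269    47.60331614] [ 2.08821627e+00  2.34711602e+00 -2.64547770e-04] 44.56545931502202 29.999590516090393 [-3.25650087e-02  5.99347989e-01  1.75003831e+00 -1.82257574e-04
  7.92313718e-01 -1.49048935e-01]
top [607.2  13.8 192.1  43.7 -83.5] 355 87.94156753095012
side [607.2  12.7 205.6  62.2 -87.7] 422 89.1010494102739
```

View pics/cside.png

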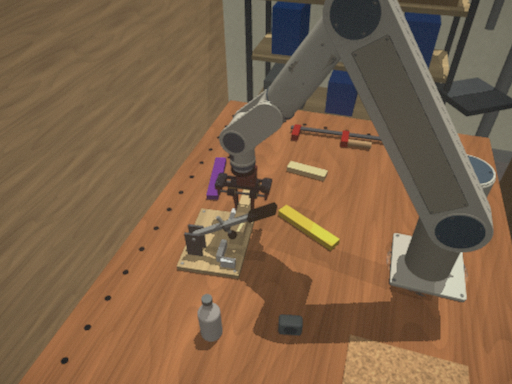

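Call:
play_rows:
  dp:
    - [0,0,-10]
    - [0,0,-15]
    - [0,0,-12]
    - [0,0,-6]
    - [0,0,-2]
    - [0,0,0]
    - [0,0,0]
  yaw: [0,0,0,0,0,0,0]

```text
t: 9.02
ee_pos: [608.7, -8.4, 2.3]
orientation: [-2.087, -2.348, 0.0]
ft_force: [0.8, 0.6, -0.8]
width: 45.0
grasp_force: 30.0
```

Call:
play_rows:
  dp:
    - [-1,10,0]
    - [-1.5,12,0]
    - [-1.5,12,0]
    - [-1.5,12,0]
    - [-1.5,12,0]
    - [-1,8,0]
    - [0,0,0]
    - [0,0,0]
  yaw: [0,0,0,0,0,0,0,0]

```text
t: 9.68
ee_pos: [600.5, 58.6, 2.3]
orientation: [2.085, 2.35, -0.0]
ft_force: [0.5, 0.1, -1.1]
width: 44.9
grasp_force: 30.0
```

Call:
play_rows:
  dp:
    - [0,0,-1.5]
    - [3,0.4,0]
    - [3,0.4,0]
    - [2,0.2,0]
    - [1,0.1,0]
    - [0,0,0]
    - [0,0,0]
  yaw: [0,0,0,0,0,0,0]

```text
t: 10.27
ee_pos: [609.7, 58.7, 0.7]
orientation: [-2.087, -2.348, 0.0]
ft_force: [0.8, -0.6, -1.3]
width: 44.7
grasp_force: 30.0
```

Call:
play_rows:
  dp:
    - [1,0.1,0]
    - [0,0,0]
    - [0.5,0.1,0]
    - [0,0,0]
  yaw: [0,0,0,0]

```text
t: 10.6
ee_pos: [610.5, 59.0, 0.6]
orientation: [-2.087, -2.347, 0.001]
ft_force: [-1.1, -0.7, -0.6]
width: 44.6
grasp_force: 30.0
```

Call:
play_rows:
  dp:
    - [1,0.1,0]
    - [0,0,0]
    - [0,0,0]
  yaw: [0,0,0]

```text
t: 10.85
ee_pos: [610.5, 59.0, 0.5]
orientation: [-2.086, -2.346, 0.004]
ft_force: [-5.4, -0.3, 1.6]
width: 44.8
grasp_force: 30.0
```

Call:
play_rows:
  dp:
    - [1,0.1,0]
    - [0,0,0]
    - [0,0,0]
  yaw: [0,0,0]

```text
t: 11.1
ee_pos: [610.5, 59.0, 0.5]
orientation: [-2.085, -2.345, 0.006]
ft_force: [-8.6, -1.7, 4.6]
width: 45.0
grasp_force: 30.0
```

Call:
play_rows:
  dp:
    - [-1.3,0,0]
    - [-0.3,3,0]
    - [-0.3,2,0]
    - [0,1,0]
    - [0,0,0]
    - [0,0,0]
  yaw: [0,0,0,0,0,0]

```text
t: 11.6
ee_pos: [609.8, 65.1, 0.4]
orientation: [-2.086, -2.347, 0.003]
ft_force: [-5.6, -3.2, 0.2]
width: 44.8
grasp_force: 30.0
```

Call:
play_rows:
  dp:
    - [-0.1,1,0]
    - [0,0,0]
    - [0,0,0]
  yaw: [0,0,0]

```text
t: 11.85
ee_pos: [609.7, 65.9, 0.3]
orientation: [-2.086, -2.347, 0.004]
ft_force: [-5.5, -3.0, -0.5]
width: 44.6
grasp_force: 30.0
```

Call:
play_rows:
  dp:
    - [-0.1,1,0]
    - [0,0,0]
    - [0,0,0]
  yaw: [0,0,0]

```text
t: 12.1
ee_pos: [609.6, 66.9, 0.4]
orientation: [-2.086, -2.347, 0.004]
ft_force: [-5.4, -4.1, 1.3]
width: 45.1
grasp_force: 30.0
```

Call:
play_rows:
  dp:
    - [-0.1,1,0]
    - [0,0,0]
    - [0,0,0]
  yaw: [0,0,0]

```text
t: 12.35
ee_pos: [609.5, 67.8, 0.3]
orientation: [-2.086, -2.347, 0.004]
ft_force: [-5.3, -4.0, -0.4]
width: 44.8
grasp_force: 30.0
```

Call:
play_rows:
  dp:
    - [-0.1,1,0]
    - [0,0,0]
    - [0,0,0]
  yaw: [0,0,0]

```text
t: 12.6
ee_pos: [609.5, 68.0, 0.3]
orientation: [-2.086, -2.347, 0.005]
ft_force: [-3.8, -8.4, 0.0]
width: 45.0
grasp_force: 30.0
```

Call:
play_rows:
  dp:
    - [-0.6,-0.5,0]
    - [0,0,0]
    - [0,0,0]
    - [0,0,0]
    - [0,0,0]
    - [0,0,0]
    - [0,0,0]
    - [0,0,0]
  yaw: [0,0,0,0,0,0,0,0]
  gripper: 0

```text
t: 13.27
ee_pos: [610.3, 68.9, 0.8]
orientation: [2.087, 2.348, 0.0]
ft_force: [-0.3, -0.9, 0.1]
width: 87.3
grasp_force: 0.0
```

Call:
play_rows:
  dp:
    - [0,0,15]
    - [0,0,25]
    - [0,-10,35]
    - [0,-10,40]
    - [0,-5,40]
    - [0,0,40]
    - [0,0,40]
    - [0,0,30]
  yaw: [0,0,0,0,0,0,0,0]

```text
t: 13.93
ee_pos: [610.9, 43.7, 269.7]
orientation: [2.086, 2.346, 0.004]
ft_force: [1.3, -0.3, -0.4]
width: 87.7
grasp_force: 0.0
```

Run:
```python
from h import *
o=ctrl.get_obs(); print(o['ee_pos'],o['width'],o['ft_force'])
a=np.radians(6.7); ex=np.array([np.cos(a),np.sin(a)]); ey=np.array([-ex[1],ex[0]]); O=np.array([600.3,151])
for n in('top','side'):
    p=viewer.get_image(n); C=cloud(p); hsv=cv2.cvtColor(p['pixels'],cv2.COLOR_RGB2HSV)
    u=(C[...,:2]-O)@ex; v=(C[...,:2]-O)@ey; z=C[...,2]
    m=(z>34)&(z<46)&(abs(u)<35)&(v>-225)&(v<34)&(hsv[...,1]>30)
    if n=='top': m&=(u<24)
    X=np.stack([u[m],v[m]],1); print(n,rect(X),np.percentile(X,[1,99],0).round(1).tolist(),m.sum(),np.median(z[m]))
    for d in models.landmark_of(p,'batten_mid')[:4]: print(np.round(w(p,*d['location'],z=42)),round(d['conf'],2))
    save(p,'d'+n)
    if n=='side': cv2.imwrite('pics/h1.png',cv2.cvtColor(cv2.resize(p['pixels'][160:290,150:320],None,fx=4.5,fy=4.5,interpolation=cv2.INTER_CUBIC),cv2.COLOR_RGB2BGR))
```

```text
[610.91060936  43.65424682 269.66619457] 87.67891739135102 [ 1.28728373 -0.3090012  -0.43406661]
top [  0.8 -85.8 239.6  45.6  90. ] [[-21.4, -204.3], [23.4, 33.3]] 486 40.67597959684451
[ 784. -201.   42.] 0.73
[613.  74.  42.] 0.56
side [  2.8 -84.5 237.6  53.3 -89.2] [[-23.0, -200.0], [22.7, 31.6]] 545 41.90449630504531
[400.  -9.  42.] 0.89
[ 783. -182.   42.] 0.86
[614.  76.  42.] 0.56
```

View pics/h1.png

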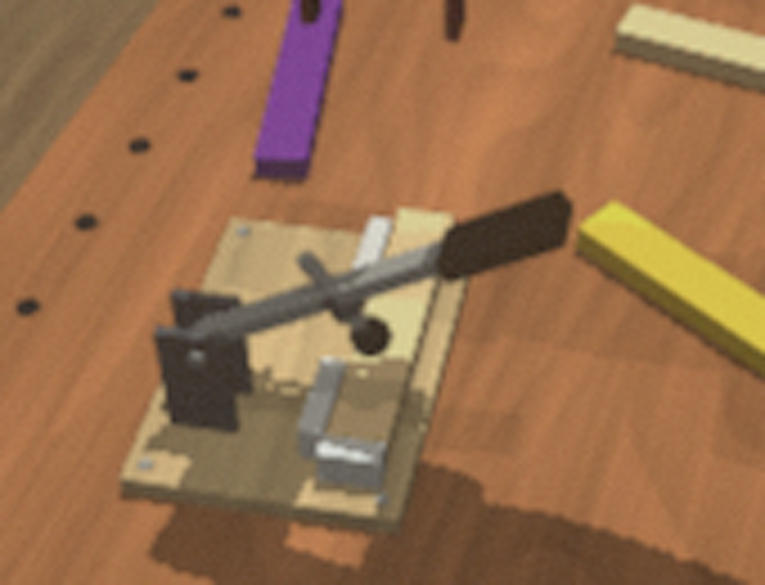

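The h1 picture shows the batten lying against the fence pieces and butted on the stop (around (350,430)), with the lever still raised. Now I close the fingers and go above the grip.

Call:
play_rows:
  dp:
    - [-15,14,10]
    - [-21,20,5]
    - [-21,20,0]
    - [-21,20,0]
    - [-16,14,0]
    - [-10,9,0]
    - [0,0,0]
    - [0,0,0]
  yaw: [0,0,0,0,0,0,0,0]
  gripper: 1

```text
t: 14.8
ee_pos: [505.9, 140.8, 279.9]
orientation: [-2.085, -2.349, 0.002]
ft_force: [-1.4, -0.3, -1.0]
width: 38.4
grasp_force: 0.0
```

Call:
play_rows:
  dp:
    - [0,0,0]
    - [0,0,0]
    - [0,0,-15]
    - [0,0,-20]
    - [0,0,-10]
    - [0,0,0]
    - [0,0,0]
    - [0,0,0]
  yaw: [0,0,0,0,0,0,0,0]

```text
t: 15.47
ee_pos: [507.0, 140.7, 236.4]
orientation: [2.087, 2.347, 0.001]
ft_force: [-0.4, 0.2, -0.8]
width: 0.2
grasp_force: 0.0
```

Run:
```python
from h import *
o=ctrl.get_obs(); print(o['ee_pos'],o['width'],o['ft_force'])
p=viewer.get_image('side'); C=cloud(p); e=o['ee_pos']
m=(abs(C[...,0]-e[0])<50)&(abs(C[...,1]-e[1])<40)&(C[...,2]>150)
X=C[m&(C[...,2]<e[2]+80)]; 
for z in range(180,320,10):
    k=X[abs(X[:,2]-z)<5]
    if len(k): print(z,len(k),np.percentile(k,[2,98],0)[:,:2].round().tolist())
a=cv2.resize(p['pixels'][140:240,210:330],None,fx=6,fy=6,interpolation=cv2.INTER_CUBIC); cv2.imwrite('pics/l1.png',cv2.cvtColor(a,cv2.COLOR_RGB2BGR))
```

```text
[506.95654742 140.68209664 236.43042534] 0.16450790426706546 [-0.40316831  0.20893862 -0.83451722]
180 1 [[552.0, 155.0], [552.0, 155.0]]
190 11 [[543.0, 155.0], [556.0, 159.0]]
200 28 [[523.0, 140.0], [556.0, 166.0]]
210 57 [[507.0, 129.0], [544.0, 166.0]]
220 77 [[492.0, 127.0], [533.0, 164.0]]
230 73 [[473.0, 124.0], [517.0, 163.0]]
240 88 [[460.0, 122.0], [500.0, 161.0]]
250 70 [[463.0, 119.0], [482.0, 159.0]]
260 8 [[498.0, 145.0], [512.0, 153.0]]
270 20 [[498.0, 129.0], [513.0, 154.0]]
280 22 [[498.0, 129.0], [513.0, 154.0]]
290 21 [[496.0, 141.0], [515.0, 157.0]]
300 23 [[495.0, 146.0], [515.0, 155.0]]
310 30 [[493.0, 142.0], [518.0, 155.0]]
```

View pics/l1.png

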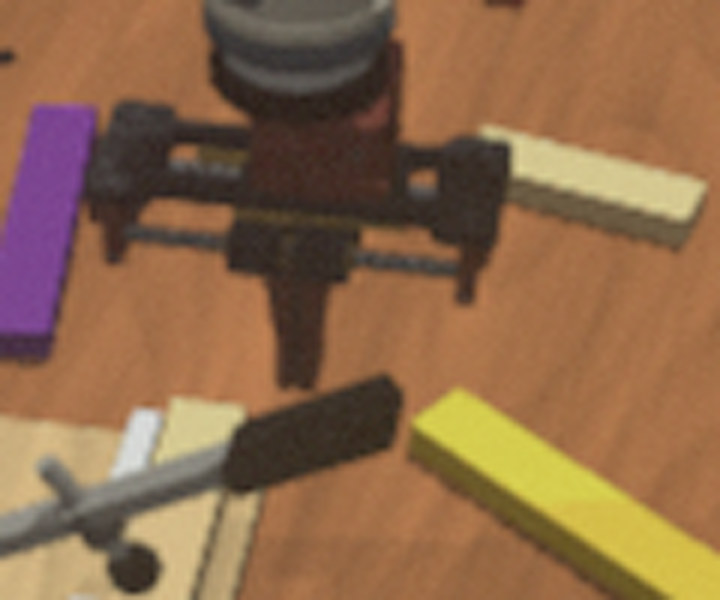

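The l1 picture shows the closed fingertips, at (297,385), right over the middle of the grip, clear of it.

Call:
play_rows:
  dp:
    - [0,0,-10]
    - [0,0,-10]
    - [0,0,-8]
    - [-1,0,-4]
    - [-2,0,-4]
    - [-2,0,-4]
    - [0,0,0]
    - [0,0,0]
  yaw: [0,0,0,0,0,0,0,0]

```text
t: 16.18
ee_pos: [501.4, 140.7, 195.9]
orientation: [2.086, 2.348, 0.0]
ft_force: [0.5, -1.4, 5.2]
width: 0.3
grasp_force: 2.0
```

Call:
play_rows:
  dp:
    - [-4,-0.5,-8]
    - [-4,-0.5,-8]
    - [-4,-0.5,-8]
    - [-4,-0.5,-8]
    - [-3,-0.5,-8]
    - [0,0,0]
  yaw: [0,0,0,0,0,0]

```text
t: 16.68
ee_pos: [481.5, 138.3, 154.4]
orientation: [-2.087, -2.348, 0.001]
ft_force: [3.7, 0.7, 3.0]
width: 0.4
grasp_force: 2.4
```

Call:
play_rows:
  dp:
    - [-3,-0.5,-10]
    - [-3,-0.5,-10]
    - [-2,-0.5,-10]
    - [-2,-0.3,-10]
    - [-2,-0.3,-10]
    - [-1,0,-8]
    - [-1,0,-6]
    - [0,0,0]
  yaw: [0,0,0,0,0,0,0,0]

```text
t: 17.35
ee_pos: [468.5, 136.7, 91.3]
orientation: [-2.087, -2.348, -0.001]
ft_force: [2.9, 1.5, 7.9]
width: 0.6
grasp_force: 4.1
```

Call:
play_rows:
  dp:
    - [0,0,-3]
    - [0,0,-3]
    - [0,0,-2]
    - [0,0,0]
    - [0,0,0]
    - [0,0,0]
  yaw: [0,0,0,0,0,0]

```text
t: 17.85
ee_pos: [468.1, 136.6, 84.2]
orientation: [-2.087, -2.347, -0.0]
ft_force: [-0.8, 3.0, 10.7]
width: 0.4
grasp_force: 5.3
```

Run:
```python
from h import *
o=ctrl.get_obs(); print(o['t'],o['ee_pos'],o['width'],o['ft_force'],o['qvel'].round(3))
a=np.radians(6.7); ex=np.array([np.cos(a),np.sin(a)]); ey=np.array([-ex[1],ex[0]]); O=np.array([600.3,151])
for n in('top','side'):
    p=viewer.get_image(n); C=cloud(p)
    u=(C[...,:2]-O)@ex; v=(C[...,:2]-O)@ey; z=C[...,2]
    m=(abs(v)<9)&(u<75)&(u>-85)&(z>80)&(z<140)&(abs(u)>20)
    print(n,m.sum(),'bar slope rad',np.polyfit(u[m],z[m],1))
    if n=='side': cv2.imwrite('pics/f1.png',cv2.cvtColor(cv2.resize(p['pixels'][150:290,150:330],None,fx=4,fy=4,interpolation=cv2.INTER_CUBIC),cv2.COLOR_RGB2BGR))
```

```text
17.85 [468.069142   136.634888    84.24534943] 0.44025547413677596 [-0.8097059   2.97542798 10.73169652] [ 0.001 -0.002  0.002  0.001 -0.     0.001]
top 171 bar slope rad [-1.65574741e-02  1.02733459e+02]
side 158 bar slope rad [-1.74614357e-02  1.03622493e+02]
```

View pics/f1.png

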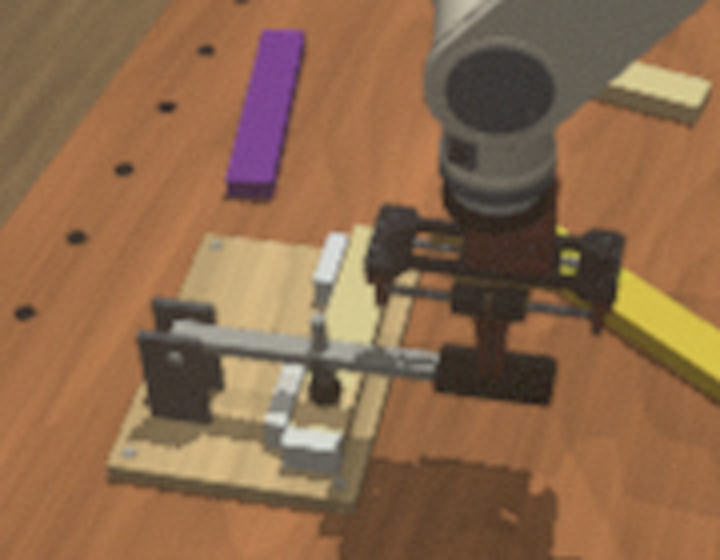

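The f1 picture shows the lever nearly level, still 0.017 rad above, with its foot on the batten at (322,385). I will go 3 mm further and hold.

Call:
play_rows:
  dp:
    - [0,0,-1.5]
    - [0,0,-1.5]
    - [0,0,0]
    - [0,0,0]
    - [0,0,0]
    - [0,0,0]
    - [0,0,0]
    - [0,0,0]
  yaw: [0,0,0,0,0,0,0,0]

```text
t: 18.62
ee_pos: [468.0, 136.6, 81.4]
orientation: [-2.087, -2.347, -0.0]
ft_force: [-0.8, 2.2, 12.0]
width: 0.7
grasp_force: 5.9
```

Call:
play_rows:
  dp:
    - [0,0,0]
    - [0,0,0]
    - [0,0,0]
    - [0,0,0]
    - [0,0,0]
    - [0,0,0]
    - [0,0,0]
    - [0,0,0]
  yaw: [0,0,0,0,0,0,0,0]

```text
t: 19.28
ee_pos: [467.9, 136.6, 81.4]
orientation: [-2.087, -2.347, -0.0]
ft_force: [-1.0, 1.9, 12.4]
width: 0.4
grasp_force: 5.9
```

Call:
play_rows:
  dp:
    - [0,0,0]
    - [0,0,0]
    - [0,0,0]
    - [0,0,0]
    - [0,0,0]
    - [0,0,0]
    - [0,0,0]
    - [0,0,0]
  yaw: [0,0,0,0,0,0,0,0]

```text
t: 19.95
ee_pos: [467.9, 136.6, 81.4]
orientation: [-2.087, -2.347, -0.0]
ft_force: [-1.6, 2.4, 11.7]
width: 0.6
grasp_force: 5.9
```

Call:
play_rows:
  dp:
    - [0,0,0]
    - [0,0,0]
    - [0,0,0]
    - [0,0,0]
    - [0,0,0]
    - [0,0,0]
    - [0,0,0]
    - [0,0,0]
  yaw: [0,0,0,0,0,0,0,0]

```text
t: 20.62
ee_pos: [467.9, 136.6, 81.3]
orientation: [-2.087, -2.347, -0.0]
ft_force: [-1.1, 3.1, 11.7]
width: 0.5
grasp_force: 5.9
```

Call:
play_rows:
  dp:
    - [0,0,0]
    - [0,0,0]
    - [0,0,0]
    - [0,0,0]
    - [0,0,0]
    - [0,0,0]
    - [0,0,0]
    - [0,0,0]
  yaw: [0,0,0,0,0,0,0,0]

```text
t: 21.28
ee_pos: [468.0, 136.6, 81.4]
orientation: [-2.087, -2.347, -0.0]
ft_force: [-2.0, 2.5, 11.9]
width: 0.5
grasp_force: 5.9
```

Run:
```python
from h import *
o=ctrl.get_obs(); print(o['t'],o['ee_pos'],o['ft_force'])
a=np.radians(6.7); ex=np.array([np.cos(a),np.sin(a)]); ey=np.array([-ex[1],ex[0]]); O=np.array([600.3,151])
for n in('top','side'):
    p=viewer.get_image(n); C=cloud(p); hsv=cv2.cvtColor(p['pixels'],cv2.COLOR_RGB2HSV)
    u=(C[...,:2]-O)@ex; v=(C[...,:2]-O)@ey; z=C[...,2]
    m=(abs(v)<9)&(u<75)&(u>-85)&(z>80)&(z<140)&(abs(u)>20)
    print(n,'slope',np.polyfit(u[m],z[m],1))
    m=(z>34)&(z<46)&(u>-35)&(u<24)&(v>-225)&(v<34)&(hsv[...,1]>30)
    print(rect(np.stack([u[m],v[m]],1)),np.percentile(np.stack([u[m],v[m]],1),[1,99],0).round(1).tolist(),m.sum())
```

```text
21.2833 [467.95584575 136.61857105  81.35955786] [-1.99071873  2.46036088 11.94487245]
top slope [-1.08092228e-02  1.01401484e+02]
[  0.8 -85.9 239.6  45.7  89.9] [[-21.6, -202.9], [23.2, 31.7]] 1211
side slope [-5.48751151e-03  1.02267944e+02]
[ 2.00e-01 -8.50e+01  2.38e+02  4.64e+01 -8.98e+01] [[-22.7, -196.4], [23.0, 30.8]] 410
```

The lever is level, the push is about 12 N, and it has been held for more than 2.5 s with the batten home.

```bash
python3 -c "
from h import *
print(ticket.close_job())"
```

```text
the job is handed in; nothing more can be done
None
```

The job is handed in at 21.3 s: the long pine batten lies home against the fence and end stop, and the lever was held level at about 12 N for over 2.5 s and was still held at hand-in. The short batten, glue bottle and tape were never approached. The verdict itself was not shown.

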